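Hold a spring clip open astride the tall card

ROBOT

A 6-joint arm with a two-finger parallel gripper is mounted at the origin on the work surface. World frame = base frame: x ahead of the robot, y to its left, z up, the work surface at z = 0. Lengths are in mm, angles in rad, forces in N, time in s.
With the tool pointing down it reaches from about 375 to 900 mm from the base axis. Payload 3.1 kg.
Tool frame: the origin (TCP) lies midway between the tips of the shut fingers; the grasp point (between the pads) lies 19 mm behind it; z points along the fingers, y is the direction in which the jaws open and shut (so a half turn about z gives the same grasp; the last joint's range is limited). The gripper opens to 85 mm and grips with 20 to 120 N. Pads are 22 mm wide; open, the fingers measure 114 mm over their backs; the gripper's body (76 mm by 85 mm) begins 54 mm behind the grasp point. The pads swing forward as they close: fully open they stand 13 mm farther back than shut.
Start: joints at [-1.47, 0.527, 1.433, -0, 1.181, -0.178], TCP at [172.025, -600.836, 231.31] pointing down, gripper open.
Joint ranges: [-3.08, 3.08], [-0.75, 2.2], [0.22, 2.44], [-1.43, 4.57], [0, 2.65], [-2.85, 2.85]. Speed limits (rad/s): [2.79, 2.79, 3.14, 3.14, 3.14, 3.14].

INTERFACE

Orientations are given as a unit quaternion [x, y, z, w].
In Python, from workcell import * gives the robot as it stands.
- The arm moves only by the tool jog_arm, never from a script. Its argument "moves" is a list of rows, each a list of 7 numbers: the turn, a rotation vector about the tool's x, y, z in degrees, then the shift along the tool's x, y, z in m, then the opening, from 0 (shut) to 1 (fully open). In form: [[wx, wy, wz, dx, dy, dz, claw], ...]. A call has 1 to 20 rows; each row shifts and turns the commanded pose from where the row before left it, along the tool's axes as they then stand; what a row does not reach is not made up. A row lasts 1/10 s, in which the tool goes at most 50 mm and 8.59 degrees, less where a joint would pass 70% of its speed; a pose out of reach is approached as far as the arm can. A call with a gripper value outside its range is refused whole. The fingers move at their own pace and stop on an object; "newtons" is the grip in N (left out, the last holds). Time passes only in rows, so rows that do not move let the fingers close. It gives the time, the measured TCP pose, the force and the opening at its end, in the units of the state.
- sense(): the state, without advancing time (a new reading comes with each control period).
- grab_frame(name): name is "side" or "top" or "wrist"; returns the picture (400x640x3 uint8, blue, green, red); there is no depth.
- camera_model(name): a dict with "vertical_fov" (degrees; the focal length in pixels is half the picture's height over the tangent of half this angle, whatever the lens; pixels are square), "cx", "cy" (the principal point, pixels), "origin" and "orientation" of the camera in the world. Camera axes: x right, y up, looking along -z (the intrinsics and any distortion apply to the point x, -y, -z); pixel columns grow to the right and rows downward; lengths in mm; the calibration is good to about 2 mm. The wrist camera is an equidistant fisheye: a pixel r from the principal point sees the ray r / f radians off the axis. A picture is of the moment at which its call begins: read the wrist's pose just before it. camera_model takes no time and is no camera call; for the wrist camera it gives the pose at the moment of the call.
- hand_in(): hands the job in, once; it reports no verdict.
Trained networks look in the newest picture that a camera, given by its name, has taken for a name from the list of things; names that differ only in an ending like _2 or _b are one class to them, and where a whole thing is asked for, a point or a joint stands for the part that bears it (a point fixed in the world has none). Each returns a list of dicts, best first, with "confidence" (0 to 1); they miss things now and then, are a little off and sometimes report something else, mostly with a low value. They report only what shows in the picture. A call takes as long as a camera call. They do not tell look-alikes from the thing itself.
- regions_of(camera, target): "pixels" (400x640 bool, what is visible of it).
- landmark_of(camera, target): "point" ([x, y, z] in mm, in the coordinates of the camera as it stood for that picture, good to about 4 mm: a listed point, or the origin of a listed thing).
The state is a dict: "clock": time; "joints": joint angles; "dq": joint speeds; "joint_torque": joint torques, N m; "position": TCP position; "tool_rot": TCP orientation; "wrist_force": force on the tool from outside, world axes, zero at the start; "torque": the same for the moment, N m; "finger_gap": finger opening in mm.
Only numpy, scipy, OpenCV 4.12 (cv2) and the standard library are available. Lean on these libraries where they do the work, as an engineer would, in place of code of your own. Each camera call takes 0.05 s, during which the arm holds its last target. There are 200 camera calls.

TASK

Take the metal spring clip off its parking stand by squeezing its handles, and hold it wide open, jaws down and square to the edge, around the middle of the top edge of the tall, wide card (not the low, narrow one), the edge well inside the gape and the clip not touching the card, so that I can slip a note in. Finish while still holding the clip open like that: do not let it close or let go. Do not push the cards about or disturb the other things on the shelf.

Things in the scene. Friction and masses are not known exactly. Their poses are not given: they have to be found in the camera images.
- clip: Metal spring clip like a big upright clothes peg, 90 mm tall, 30 mm wide, 70 g: two mirrored levers on a 36 mm hinge pin, handles up, jaws down. Origin mid-pin; z up to the handles, y along the pin, x the way handles are squeezed and jaws open. At the start it bites the fin of the parking stand, jaw tips on the block, origin 65 mm above the shelf.
- clip_handles (a point): Between the handles, 33 mm above the clip's origin; axes as the clip. Flat plates 30 mm wide (y), 4 mm thick, tops 42 mm above the origin. Shut, they splay upward in a V, 53 mm over the outer faces at the top. Squeezed fully (about 10 N each): outer faces parallel, 26 mm apart, from 6 to 48 mm above the origin, against a stop; harder squeezing does no harm.
- clip_jaws (a point): Between the jaw tips, 45 mm below the clip's origin; axes as the clip. Plates 30 mm wide (y), 4 mm thick. Gap 4 mm when shut. Fully open: tips 43 mm below the origin, gap about 30 mm there, 20 mm at 27 mm below it, 10 mm at 10 mm below.
- jaw_far (a joint): Opening of the clip lever on the clip's +x side, rad: about 0 as parked on the fin, 0.30 fully open (stop).
- jaw_near (a joint): Opening of the lever on the clip's -x side, rad, geared to the other one: about 0 as parked, 0.30 fully open (stop).
- clip_stand: Parking stand, fixed: wooden block 90 x 80 x 20 mm (x, y, z) with an upright steel fin on its middle, 4 mm thick (x), 60 mm long (y), from 20 to 45 mm above the shelf. Origin under its centre. The clip may sit up to 10 mm off the middle along the fin.
- card_tall: Tall card: stiff pale card 100 mm wide (y), 3 mm thick (x), its top edge level and 155 mm above the shelf, standing in a wooden foot 70 x 110 x 18 mm (x, y, z). Loose, about 0.45 kg. Origin under the centre of the foot, z up, x the normal of the card. It may stand left of, right of or between the parking stand and the low card.
- card_edge (a point): Middle of the top edge of the tall card, 155 mm above the shelf; axes as card_tall.
- card_low: Low card, leave alone: same foot, card only 70 mm wide and its top edge 85 mm above the shelf. Origin under the foot.
- bottle: Closed glass bottle, 56 mm across, 130 mm tall, beyond the work; origin under it. Leave alone.
- saucer: White ceramic saucer, 130 mm across, 18 mm high, on the robot's side of the work; origin under it. Leave alone.
- mug: White ceramic mug, 76 mm across, 85 mm tall, beyond the work; origin under it. Leave alone.
- jar: Glass jar with metal lid, 64 mm across, 80 mm tall, on the robot's side of the work; origin under it. Leave alone.
- spoon: Steel spoon lying far out on the right of the shelf; origin under its middle. Leave alone.
- collar: White plastic bottle collar ring, 44 mm across, 14 mm high, beyond the work; origin under it. Leave alone.
Mind the look-alikes: they are no part of the job. What is shaped like the clip_stand but purple is not meant. What is shaped like the clip but green is not meant.

How it is judged:
By the outcome, as a careful person would: the job done as asked, in the order asked, and still so for the second after the job is handed in, while the arm keeps its last pose, push and grip.
It also fails if it takes over 42 s, if anything falls off the work surface, if the arm or the gripper's body presses on something with over 40 N, if the wrist force passes 120 N, or if a joint passes its speed limit or range.

## Working session

There is one attempt and no reset: what is moved stays moved. The work goes in short steps, Python scripts to look and compute and a tool call to move; the robot and the scene stay as the last step left them, time stands still between calls to the robot, and variables do not carry over. Pictures are saved under pics/ and viewed, about 8 in all and at most 12, crops included, and the job is handed in when it is done.

Besides the shell and the picture viewer there is one more tool, called after ">>>" in YAML: its name, and indented under it one key for each argument. jog_arm: Moves the arm, as the interface text tells. Its arguments: {"type":"object","properties":{"moves":{"type":"array","items":{"type":"array","items":{"type":"number"}}},"newtons":{"type":"number"}},"required":["moves"]}

```bash
ls; mkdir -p pics
cat > h.py <<'E'
from workcell import *
import numpy as np, cv2
from scipy.spatial.transform import Rotation as R
def cam(n):
    m=camera_model(n); return m, R.from_quat(m["orientation"]), np.array(m["origin"],float)
def lm(n,t,c=None):
    m,r,o=c or cam(n)
    return [(round(d["confidence"],2),np.round(r.apply(d["point"])+o,0).tolist()) for d in landmark_of(n,t)]
E
python3 - <<'E'
from h import *
s=sense();print(s)
for n in("side","top"):
    im=grab_frame(n);cv2.imwrite(f"pics/{n}0.png",im)
    print(n,camera_model(n))
    for t in("clip","clip_handles","clip_jaws","clip_stand","card_tall","card_edge","card_low","bottle","mug","jar"):print(t,lm(n,t))
print(sense()["clock"])
E
```

```text
pics
{'clock': 0.0, 'joints': array([-1.47048944e+00,  5.28465152e-01,  1.43394386e+00, -1.54894506e-05,
        1.18141342e+00, -1.78496069e-01]), 'dq': array([-1.81167928e-03, -8.53520893e-04,  1.70195874e-04, -1.90491544e-05,
       -7.62538056e-04,  3.06227685e-05]), 'joint_torque': array([-7.38199697e-05, -4.42348588e+01, -1.78027636e+01, -2.02408773e-04,
        8.36185209e-03,  6.38294708e-06]), 'position': array([ 171.95403448, -600.1068047 ,  230.32104507]), 'tool_rot': array([ 9.90298313e-01,  1.38953258e-01,  3.64187568e-05, -1.11431595e-03]), 'wrist_force': array([ 0.50419314, -0.07180195, -0.04326243]), 'torque': array([-0.00621459, -0.01792271,  0.01488616]), 'finger_gap': 85.4425968119185}
side {'vertical_fov': 56.078812138471946, 'cx': 315.9952971418092, 'cy': 198.64575948109243, 'origin': array([161.05522913, 585.65967716, 588.86470776]), 'orientation': array([-0.1299294 ,  0.47220961,  0.8442014 , -0.21785415])}
clip [(0.85, [578.0, -221.0, 67.0]), (0.57, [462.0, -240.0, 43.0])]
clip_handles [(0.82, [459.0, -239.0, 76.0]), (0.68, [567.0, 258.0, 1.0]), (0.62, [579.0,
[... 602 characters left out ...]
, -53.32131882, 961.00649999]), 'orientation': array([ 0.07273374, -0.06821687, -0.6988778 ,  0.70825567])}
clip [(0.73, [467.0, -239.0, 46.0]), (0.61, [580.0, -219.0, 66.0])]
clip_handles [(0.57, [577.0, -222.0, 100.0])]
clip_jaws [(0.73, [579.0, -223.0, 19.0]), (0.71, [469.0, -242.0, -0.0])]
clip_stand [(0.84, [581.0, -222.0, -0.0]), (0.81, [551.0, -383.0, 0.0])]
card_tall [(0.94, [575.0, 259.0, -2.0]), (0.33, [578.0, -218.0, 99.0]), (0.19, [577.0, -224.0, 23.0])]
card_edge [(0.62, [571.0, 254.0, 156.0])]
card_low []
bottle [(0.62, [744.0, 137.0, -3.0]), (0.48, [579.0, -220.0, -1.0])]
mug [(0.77, [739.0, -145.0, 0.0]), (0.68, [579.0, -221.0, 101.0])]
jar [(0.74, [373.0, -169.0, -2.0])]
1.1
```

View pics/side0.png

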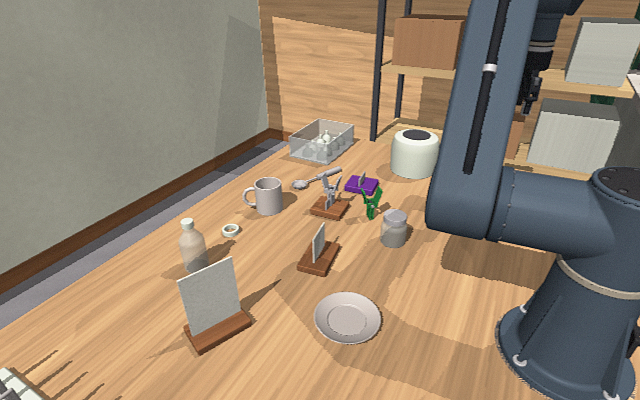

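View pics/top0.png

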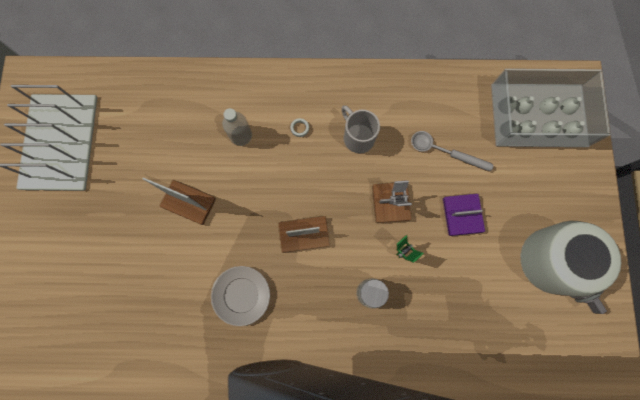

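The side view shows the grey clip on its brown stand at (330,195). The green clip at (372,200) and the purple stand at (362,185) are decoys, and the tall card stands at (212,300). The top view agrees: clip (397,195), tall card (180,195). Next I measure the yaws of the clip and the card.

```bash
cat >> h.py <<'E'
def ray(n,uv,c=None):
    m,r,o=c or cam(n); f=200/np.tan(np.radians(m["vertical_fov"]/2))
    uv=np.atleast_2d(uv).astype(float); p=(uv-[m["cx"],m["cy"]])
    if n=="wrist":
        rr=np.linalg.norm(p,axis=1,keepdims=True)+1e-9; d=np.c_[p/rr*np.sin(rr/f),np.cos(rr/f)]
    else: d=np.c_[p/f,np.ones(len(p))]
    return o,r.apply(d*[1,-1,-1])
def onz(n,uv,z,c=None):
    o,d=ray(n,uv,c); return (o+d*((z-o[2])/d[:,2])[:,None])[:,:2]
E
python3 - <<'E'
from h import *
for n in("top","side"):
    im=grab_frame(n)
    for t,z in(("clip_stand",20),("card_tall",10),("clip",90)):
        for d in regions_of(n,t)[:3]:
            px=np.argwhere(d["pixels"])[:,::-1]
            if len(px)<20: continue
            w=onz(n,px,z).astype(np.float32)
            print(n,t,round(d["confidence"],2),len(px),px.mean(0).round(),cv2.minAreaRect(w))
            if t=="card_tall": cv2.imwrite(f"pics/m_{n}.png",d["pixels"].astype(np.uint8)*255)
im=cv2.imread("pics/top0.png"); 
a=cv2.resize(im[150:250,120:220],(400,400),interpolation=3);b=cv2.resize(im[150:250,345:445],(400,400),interpolation=3)
cv2.imwrite("pics/c1.png",np.hstack([a,b]))
print(sense()["clock"])
E
```

```text
top clip_stand 0.93 998 [387. 205.] ((577.0189819335938, -214.31173706054688), (90.79431915283203, 81.2442398071289), 5.320126056671143)
top clip_stand 0.69 1478 [463. 214.] ((551.5540161132812, -378.0850830078125), (91.27984619140625, 85.54230499267578), 6.732750415802002)
top card_tall 0.56 1535 [185. 201.] ((585.4981079101562, 283.0743713378906), (174.28994750976562, 70.15894317626953), 67.89652252197266)
top clip 0.83 361 [399. 194.] ((582.9287719726562, -219.8730010986328), (52.279483795166016, 38.04594421386719), 0.7366418838500977)
top clip 0.66 405 [407. 250.] ((460.7377624511719, -232.88038635253906), (53.10768508911133, 41.26402282714844), 42.479698181152344)
top clip 0.42 803 [236. 128.] ((727.9791259765625, 134.27230834960938), (93.2517318725586, 54.95241928100586), 28.150867462158203)
side clip_stand 0.84 549 [361. 184.] ((546.921875, -378.98046875), (97.85491943359375, 150.73577880859375), 7.970398426055908)
side card_tall 0.83 4554 [211. 306.] ((626.84912109375, 211.85830688476562), (128.60916137695312, 248.61221313476562), 52.295082092285156)
side clip 0.74 630 [329. 208.] ((521.1923828125, -104.17634582519531), (84.94560241699219, 90.51691436767578), 5.006485462188721)
side clip 0.69 272 [330. 188.] ((561.2120971679688, -186.96884155273438), (53.72322463989258, 154.3604278564453), 26.255407333374023)
side clip 0.52 313 [371. 202.] ((439.1070861816406, -178.85403442382812), (52.510406494140625, 149.97186279296875), 23.539491653442383)
1.5
```

View pics/c1.png

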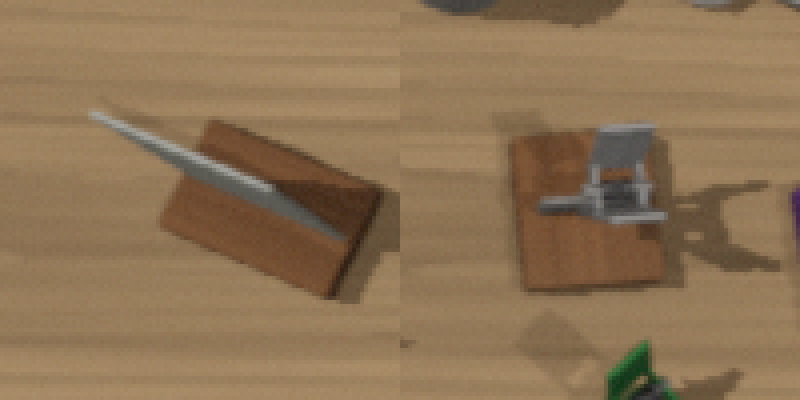

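The left crop shows the card's top edge from (90,112) to (272,188). The right crop shows the clip on its brown stand, jaws opening roughly along world x, with the fin along y.

Run:
```python
from h import *
e=onz("top",np.array([[90,112],[273,188]])/4+[120,150],155);d=e[0]-e[1]
print(e,np.linalg.norm(d),e.mean(0),np.degrees(np.arctan2(d[1],d[0]))-90)
f=onz("top",np.array([[160,225],[328,297],[380,188],[212,121]])/4+[120,150],18)
print(f.mean(0)); 
for i in range(4):
    d=f[i]-f[i-1];print(np.linalg.norm(d),np.degrees(np.arctan2(d[1],d[0])))
s=sense();r=R.from_quat(s["tool_rot"]);print(r.as_matrix().round(3),s["position"])
# plan to above the clip
T=np.array([580,-221,190.]); print("shift tool axes",r.inv().apply(T-s["position"]))
```

```text
[[592.16670333 300.41877973]
 [554.73751648 206.43829828]] 101.15965065405193 [573.4521099  253.42853901] -21.71568806831084
[572.15261516 251.59074287]
66.59771306854215 158.11312452101546
107.20340193036898 -112.12324622481863
68.6368010523167 -21.94277297962642
107.28133555164425 68.96595661696585
[[ 0.961  0.275 -0.   ]
 [ 0.275 -0.961  0.   ]
 [-0.    -0.    -1.   ]] [ 172.02427187 -600.81489962  231.30347527]
shift tool axes [ 496.76074446 -252.84946475   41.29698207]
```

>>> jog_arm:
  moves:
    - [0, 0, -7.93, 0, 0, 0, 1]
    - [0, 0, -7.93, 0, 0, 0, 1]
    - [0, 0, -7.93, 0, 0, 0, 1]
    - [0, 0, -7.93, 0, 0, 0, 1]
    - [0, 0, -7.93, 0, 0, 0, 1]
    - [0, 0, -7.93, 0, 0, 0, 1]
    - [0, 0, -7.93, 0, 0, 0, 1]
    - [0, 0, -7.93, 0, 0, 0, 1]
    - [0, 0, -7.93, 0, 0, 0, 1]
    - [0, 0, -7.93, 0, 0, 0, 1]
    - [0, 0, 0, 0, 0, 0, 1]
  newtons: 40

```text
clock: 2.6
position: [172.0, -600.8, 231.3]
tool_rot: [0.674, 0.739, -0.0, -0.0]
wrist_force: [-1.3, -0.0, -0.8]
finger_gap: 85.5
```

```bash
cat >> h.py <<'E'
def to(T):
    s=sense(); r=R.from_quat(s["tool_rot"]); y=r.as_matrix()[:,1]
    print("clock",s["clock"],"pos",s["position"].round(1),"tool y yaw",np.degrees(np.arctan2(y[1],y[0])).round(2),"tilt z",r.as_matrix()[:,2].round(3),"shift",r.inv().apply(np.array(T)-s["position"]).round(1))
E
python3 -c "
from h import *
to([580,-221,231])"
```

```text
clock 2.6 pos [ 172.  -600.8  231.3] tool y yaw 5.26 tilt z [-0.  0. -1.] shift [3.408e+02 4.411e+02 3.000e-01]
```

>>> jog_arm:
  moves:
    - [0, 0, 0, 0.0142, 0.0184, 0, 1]
    - [0, 0, 0, 0.0213, 0.0276, 0, 1]
    - [0, 0, 0, 0.0213, 0.0276, 0, 1]
    - [0, 0, 0, 0.0213, 0.0276, 0, 1]
    - [0, 0, 0, 0.0213, 0.0276, 0, 1]
    - [0, 0, 0, 0.0213, 0.0276, 0, 1]
    - [0, 0, 0, 0.0213, 0.0276, 0, 1]
    - [0, 0, 0, 0.0213, 0.0276, 0, 1]
    - [0, 0, 0, 0.0213, 0.0276, 0, 1]
    - [0, 0, 0, 0.0213, 0.0276, 0, 1]
    - [0, 0, 0, 0.0213, 0.0276, 0, 1]
    - [0, 0, 0, 0.0213, 0.0276, 0, 1]
    - [0, 0, 0, 0.0213, 0.0276, 0, 1]
    - [0, 0, 0, 0.0213, 0.0276, 0, 1]
    - [0, 0, 0, 0.0213, 0.0276, 0, 1]
    - [0, 0, 0, 0.0213, 0.0276, 0, 1]
    - [0, 0, 0, 0.0071, 0.0092, 0, 1]
    - [0, 0, 0, 0, 0, 0, 1]
    - [0, 0, 0, 0, 0, 0, 1]

```text
clock: 4.5
position: [579.7, -221.4, 231.1]
tool_rot: [0.674, 0.739, -0.001, -0.0]
wrist_force: [-0.2, -0.6, 0.6]
finger_gap: 85.6
```

Run:
```python
from h import *
to([580,-221,190])
c=cam("wrist");im=grab_frame("wrist");cv2.imwrite("pics/w1.png",im)
for t in("clip","clip_handles","clip_jaws","clip_stand"):print(t,lm("wrist",t,c))
print(c[2], c[0])
for d in regions_of("wrist","clip_stand")[:2]:
    px=np.argwhere(d["pixels"])[:,::-1]; print(px.mean(0),len(px),cv2.minAreaRect(onz("wrist",px,20,c).astype(np.float32)))
```

```text
clock 4.5 pos [ 579.7 -221.4  231.1] tool y yaw 5.21 tilt z [-0.001 -0.    -1.   ] shift [ 0.4  0.4 41.1]
clip [(0.68, [583.0, -217.0, 65.0]), (0.55, [462.0, -238.0, 41.0])]
clip_handles [(0.8, [578.0, -221.0, 95.0]), (0.7, [463.0, -237.0, 80.0])]
clip_jaws [(0.84, [464.0, -237.0, -2.0]), (0.75, [577.0, -225.0, 17.0])]
clip_stand [(0.91, [552.0, -379.0, -5.0]), (0.83, [577.0, -217.0, -1.0])]
[ 572.50577872 -142.10214501  371.46486382] {'vertical_fov': 65.70646984690485, 'cx': 322.9200713520116, 'cy': 201.43885556757127, 'origin': array([ 572.50577872, -142.10214501,  371.46486382]), 'orientation': array([-0.15519573, -0.00649112,  0.0447674 ,  0.98684752])}
[292.40846262 280.60282087] 3545 ((551.4087524414062, -376.230224609375), (89.44963073730469, 94.54081726074219), 5.768656253814697)
[322.35243632 158.09496124] 3612 ((577.4261474609375, -213.57579040527344), (89.37228393554688, 79.8497314453125), 5.165318489074707)
```

View pics/w1.png

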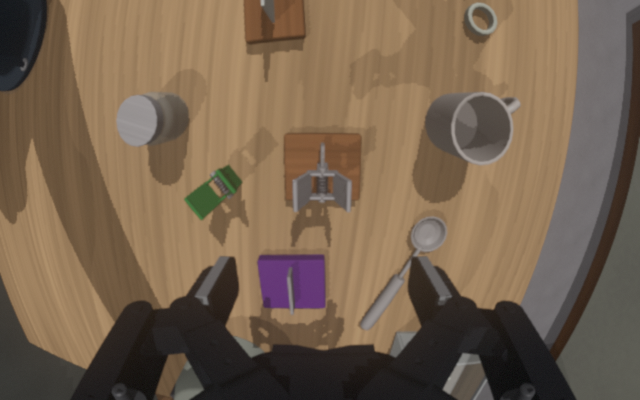

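The wrist view shows the clip from about (294,180) to (351,211), on the brown stand and square to the gripper.

Run:
```python
from h import *
e=onz("wrist",[[294,180],[296,211],[349,178],[351,209]],107);print(e,e.mean(0))
to([*e.mean(0),84])
```

```text
[[ 552.93683511 -210.0358643 ]
 [ 556.56096723 -238.84248275]
 [ 601.06178886 -203.89380471]
 [ 606.17357117 -232.44440231]] [ 579.18329059 -221.30413852]
clock 4.8 pos [ 579.8 -221.9  231.4] tool y yaw 5.16 tilt z [-0. -0. -1.] shift [  0.6  -0.5 147.4]
```

>>> jog_arm:
  moves:
    - [0, 0, 0, 0.0006, -0.0005, 0.015, 1]
    - [0, 0, 0, 0, 0, 0.02, 1]
    - [0, 0, 0, 0, 0, 0.02, 1]
    - [0, 0, 0, 0, 0, 0.02, 1]
    - [0, 0, 0, 0, 0, 0.02, 1]
    - [0, 0, 0, 0, 0, 0.02, 1]
    - [0, 0, 0, 0, 0, 0.02, 1]
    - [0, 0, 0, 0, 0, 0.014, 1]
    - [0, 0, 0, 0, 0, 0, 1]
    - [0, 0, 0, 0, 0, 0, 1]

```text
clock: 5.8
position: [580.0, -220.7, 82.5]
tool_rot: [0.674, 0.739, 0.0, 0.0]
wrist_force: [-0.4, -0.1, -0.4]
finger_gap: 85.9
```

>>> jog_arm:
  moves:
    - [0, 0, 0, 0, 0, 0, 0.6]
    - [0, 0, 0, 0, 0, 0, 0.6]
    - [0, 0, 0, 0, 0, 0, 0.4]
    - [0, 0, 0, 0, 0, 0, 0.3]
    - [0, 0, 0, 0, 0, 0, 0.2]
    - [0, 0, 0, 0, 0, 0, 0]
    - [0, 0, 0, 0, 0, 0, 0]
    - [0, 0, 0, 0, 0, 0, 0]
    - [0, 0, 0, 0, 0, 0, 0]
    - [0, 0, 0, 0, 0, 0, 0]
  newtons: 50

```text
clock: 6.8
position: [582.2, -221.4, 86.1]
tool_rot: [0.674, 0.739, 0.001, 0.003]
wrist_force: [-0.3, 1.3, 13.6]
finger_gap: 23.0
```

Run:
```python
from h import *
to([580,-221,190]);s=sense();print(s["finger_gap"],s["wrist_force"],s["torque"])
c=cam("wrist");im=grab_frame("wrist");im2=grab_frame("side")
cv2.imwrite("pics/g1.png",np.hstack([im[80:400,200:460],cv2.resize(im2[130:240,280:420],(407,320))]))
```

```text
clock 6.8 pos [ 582.2 -221.4   86.1] tool y yaw 5.28 tilt z [ 0.006 -0.003 -1.   ] shift [   0.2   -1.5 -103.9]
23.040801835510287 [-0.29207293  1.26707705 13.58468034] [0.18004861 0.07842156 0.03710292]
```

View pics/g1.png

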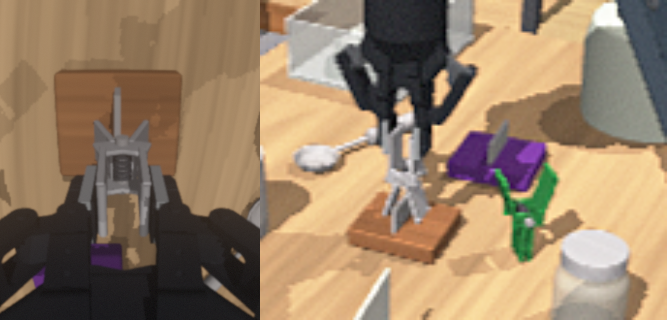

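The clip has opened: the wrist crop shows the jaws spread either side of the fin. The upward force comes from the fingers swinging forward as they closed. Lifting straight up.

>>> jog_arm:
  moves:
    - [0, 0, 0, 0, 0, -0.005, 0]
    - [0, 0, 0, 0, 0, -0.01, 0]
    - [0, 0, 0, 0, 0, -0.015, 0]
    - [0, 0, 0, 0, 0, -0.02, 0]
    - [0, 0, 0, 0, 0, -0.03, 0]
    - [0, 0, 0, 0, 0, -0.03, 0]
    - [0, 0, 0, 0, 0, -0.03, 0]
    - [0, 0, 0, 0, 0, -0.03, 0]
    - [0, 0, 0, 0, 0, -0.03, 0]
    - [0, 0, 0, 0, 0, -0.02, 0]
    - [0, 0, 0, 0, 0, 0, 0]
    - [0, 0, 0, 0, 0, 0, 0]

```text
clock: 8.1
position: [579.5, -220.1, 302.5]
tool_rot: [0.674, 0.739, -0.0, 0.0]
wrist_force: [-0.9, 0.2, -1.3]
finger_gap: 23.3
```

Run:
```python
from h import *
to([572,254,300]);s=sense();print(s["finger_gap"],s["wrist_force"])
c=cam("wrist");im=grab_frame("wrist");
for t in("clip","clip_handles","clip_jaws"):print(t,lm("wrist",t,c))
im2=grab_frame("side")
for t in("clip","clip_handles","clip_jaws"):print(t,lm("side",t))
cv2.imwrite("pics/g2.png",np.hstack([im[80:400,200:460],cv2.resize(im2[60:220,270:430],(320,320))]))
```

```text
clock 8.1 pos [ 579.5 -220.1  302.5] tool y yaw 5.28 tilt z [ 0. -0. -1.] shift [472.8  36.1   2.4]
23.291606061499973 [-0.86150605  0.22955466 -1.33226398]
clip [(0.92, [462.0, -239.0, 42.0]), (0.48, [733.0, -144.0, -2.0])]
clip_handles [(0.88, [583.0, -223.0, 309.0]), (0.66, [463.0, -237.0, 81.0])]
clip_jaws [(0.97, [578.0, -220.0, 230.0]), (0.96, [463.0, -239.0, -1.0]), (0.47, [577.0, -216.0, -2.0])]
clip [(0.93, [579.0, -219.0, 277.0]), (0.67, [462.0, -237.0, 43.0]), (0.57, [501.0, -18.0, -1.0])]
clip_handles [(0.9, [580.0, -220.0, 311.0]), (0.77, [462.0, -242.0, 76.0])]
clip_jaws [(0.75, [573.0, -223.0, 230.0]), (0.72, [461.0, -239.0, 3.0]), (0.54, [698.0, -357.0, -5.0])]
```

View pics/g2.png

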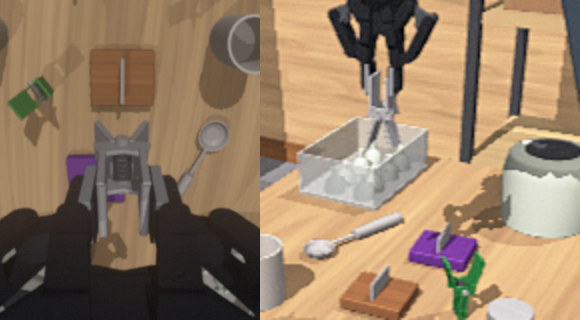

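The clip is held wide open off the stand, with the fin clear at (122,80) in the left crop. Moving above the tall card at height and turning to its yaw.

>>> jog_arm:
  moves:
    - [0, 0, 0, 0.0114, 0.001, 0, 0]
    - [0, 0, 0, 0.02, 0.0015, 0, 0]
    - [0, 0, 0, 0.026, 0.002, 0, 0]
    - [0, 0, 0, 0.026, 0.002, 0, 0]
    - [0, 0, 0, 0.026, 0.002, 0, 0]
    - [0, 0, 0, 0.026, 0.002, 0, 0]
    - [0, 0, 0, 0.026, 0.002, 0, 0]
    - [0, 0, 0, 0.026, 0.002, 0, 0]
    - [0, 0, 0, 0.026, 0.002, 0, 0]
    - [0, 0, 0, 0.026, 0.002, 0, 0]
    - [0, 0, 0, 0.026, 0.002, 0, 0]
    - [0, 0, 0, 0.026, 0.002, 0, 0]
    - [0, 0, 0, 0.026, 0.002, 0, 0]
    - [0, 0, 0, 0.026, 0.002, 0, 0]
    - [0, 0, 0, 0.026, 0.002, 0, 0]
    - [0, 0, 0, 0.026, 0.002, 0, 0]
    - [0, 0, 0, 0.026, 0.002, 0, 0]
    - [0, 0, 0, 0.026, 0.002, 0, 0]
    - [0, 0, 0, 0.02, 0.0015, 0, 0]
    - [0, 0, 0, 0.0054, 0.0005, 0, 0]

```text
clock: 10.5
position: [571.1, 257.2, 302.4]
tool_rot: [0.672, 0.74, 0.0, -0.001]
wrist_force: [0.2, -0.3, -1.6]
finger_gap: 23.5
```

>>> jog_arm:
  moves:
    - [0, 0, 3, 0, 0, 0, 0]
    - [0, 0, 6, 0, 0, 0, 0]
    - [0, 0, 6, 0, 0, 0, 0]
    - [0, 0, 6, 0, 0, 0, 0]
    - [0, 0, 4, 0, 0, 0, 0]
    - [0, 0, 2, 0, 0, 0, 0]
    - [0, 0, 0, 0, 0, 0, 0]
    - [0, 0, 0, 0, 0, 0, 0]
    - [0, 0, 0, 0, 0, 0, 0]

```text
clock: 11.4
position: [572.5, 253.8, 302.4]
tool_rot: [0.828, 0.561, -0.0, 0.0]
wrist_force: [-0.2, -0.2, 0.4]
finger_gap: 23.3
```

Run:
```python
from h import *
to([572,254,300]);s=sense();print(s["finger_gap"],s["wrist_force"])
for n in("wrist","side","top"):
    c=cam(n);im=grab_frame(n);cv2.imwrite(f"pics/k_{n}.png",im)
    for t in("clip","clip_handles","clip_jaws","card_edge","card_tall"):print(n,t,lm(n,t,c)[:2])
```

```text
clock 11.4 pos [572.5 253.8 302.4] tool y yaw -21.7 tilt z [-0. -0. -1.] shift [ 0.  -0.6  2.4]
23.34974142306995 [-0.23697855 -0.19547413  0.41760793]
wrist clip [(0.64, [575.0, 256.0, 280.0])]
wrist clip_handles [(0.94, [573.0, 253.0, 309.0]), (0.54, [574.0, 257.0, 277.0])]
wrist clip_jaws [(0.88, [570.0, 256.0, 232.0])]
wrist card_edge [(0.68, [573.0, 257.0, 152.0]), (0.5, [575.0, 257.0, 280.0])]
wrist card_tall [(0.59, [573.0, 260.0, -0.0])]
side clip [(0.88, [463.0, -240.0, 43.0]), (0.67, [570.0, 252.0, 276.0])]
side clip_handles [(0.98, [572.0, 258.0, 318.0]), (0.7, [460.0, -242.0, 76.0])]
side clip_jaws [(0.64, [570.0, 251.0, 233.0]), (0.53, [462.0, -239.0, 3.0])]
side card_edge [(0.86, [570.0, 258.0, 154.0])]
side card_tall [(0.96, [566.0, 257.0, 3.0])]
top clip [(0.72, [465.0, -239.0, 48.0]), (0.7, [572.0, 253.0, 279.0])]
top clip_handles [(0.72, [573.0, 255.0, 313.0]), (0.6, [471.0, -238.0, 82.0])]
top clip_jaws [(0.91, [471.0, -241.0, -1.0]), (0.56, [569.0, 249.0, 236.0])]
top card_edge [(0.73, [568.0, 255.0, 159.0])]
top card_tall [(0.65, [574.0, 254.0, 1.0])]
```

View pics/k_wrist.png

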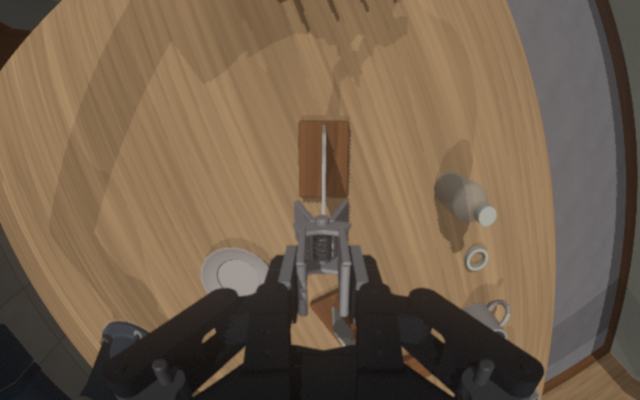

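The wrist view shows the card's top edge running vertically at u≈324, from (324,125) down to the clip, centred between the open jaws (295 and 348) and parallel to the levers.

Run:
```python
from h import *
e=onz("wrist",[[324,125],[323.5,212]],155);d=e[0]-e[1]
print(e,"yaw",np.degrees(np.arctan2(d[1],d[0]))-90)
s=sense();r=R.from_quat(s["tool_rot"])
for p in e: print("edge pt in tool",r.inv().apply(np.array([*p,155])-s["position"]).round(1))
j=onz("wrist",[[295,202],[348,202]],234); print("jaw tips in tool",[r.inv().apply(np.array([*p,234])-s["position"]).round(1) for p in j])
print("mid est in tool",r.inv().apply([571,256,155]-s["position"]).round(1))
im=cv2.imread("pics/k_wrist.png");t=cv2.imread("pics/k_side.png")
cv2.imwrite("pics/k2.png",np.hstack([cv2.resize(im[110:290,250:400],(500,600),interpolation=3),cv2.resize(t[140:380,150:270],(300,600),interpolation=3)]))
```

```text
[[595.65341288 310.07843668]
 [563.77692502 231.34148979]] yaw -22.040460550602887
edge pt in tool [ 60.7   0.4 147.3]
edge pt in tool [-24.2  -0.  147.3]
jaw tips in tool [array([ 11.8, -20.4,  68.3]), array([11.8, 17.2, 68.3])]
mid est in tool [  1.4  -2.4 147.3]
```

View pics/k2.png

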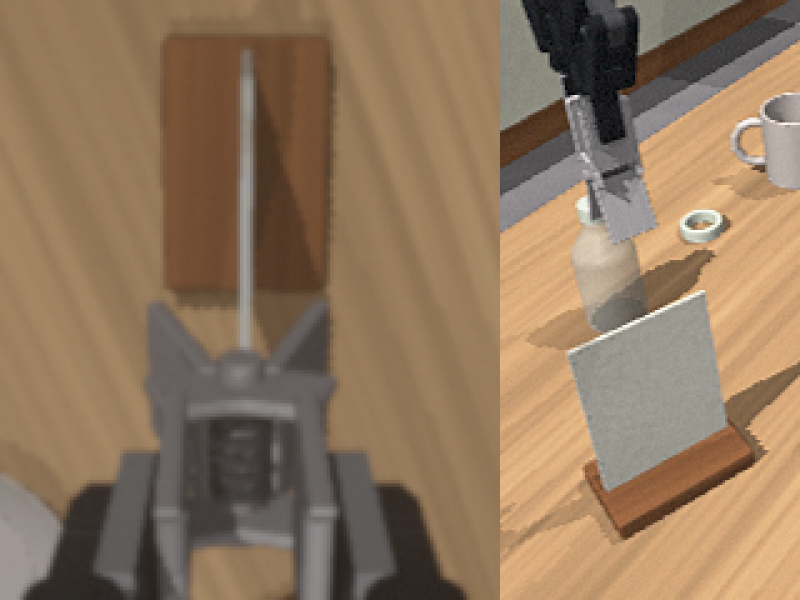

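>>> jog_arm:
  moves:
    - [0, 0, 0, 0.001, 0.0007, 0.01, 0]
    - [0, 0, 0, 0.001, 0.0008, 0.015, 0]
    - [0, 0, 0, 0.0005, 0, 0.015, 0]
    - [0, 0, 0, 0, 0, 0.015, 0]
    - [0, 0, 0, 0, 0, 0.01, 0]
    - [0, 0, 0, 0, 0, 0, 0]
    - [0, 0, 0, 0, 0, 0, 0]

```text
clock: 13.0
position: [575.3, 255.6, 237.3]
tool_rot: [0.828, 0.561, 0.0, 0.0]
wrist_force: [0.8, -0.3, -1.5]
finger_gap: 23.4
```

Run:
```python
from h import *
to([572,254,300]);s=sense();r=R.from_quat(s["tool_rot"]);print(s["finger_gap"],s["wrist_force"])
ims={}
for n in("wrist","side","top"):
    c=cam(n);ims[n]=grab_frame(n);cv2.imwrite(f"pics/n_{n}.png",ims[n])
    for t in("clip","clip_handles","clip_jaws","card_edge"):
        m,rc,o=c
        print(n,t,[(round(d["confidence"],2),r.inv().apply(rc.apply(d["point"])+o-s["position"]).round(0).tolist()) for d in landmark_of(n,t)[:2]])
im,t=ims["wrist"],ims["side"]
cv2.imwrite("pics/n2.png",np.hstack([cv2.resize(im[90:290,250:400],(450,600),interpolation=3),cv2.resize(t[190:350,165:255],(338,600),interpolation=3)]))
```

```text
clock 13.0 pos [575.3 255.6 237.3] tool y yaw -21.72 tilt z [ 0.  0. -1.] shift [ -2.7  -2.4 -62.7]
23.400881831958472 [ 0.84746205 -0.27260404 -1.53828693]
wrist clip [(0.67, [4.0, -0.0, 24.0]), (0.62, [-202.0, -147.0, 240.0])]
wrist clip_handles [(0.71, [-4.0, 1.0, -6.0]), (0.51, [-43.0, 200.0, 241.0])]
wrist clip_jaws [(0.66, [-3.0, -6.0, 72.0])]
wrist card_edge [(0.66, [-0.0, -2.0, 86.0])]
side clip [(0.74, [-1.0, -1.0, 23.0]), (0.65, [-503.0, 77.0, 194.0])]
side clip_handles [(0.76, [-0.0, -2.0, -13.0]), (0.55, [-505.0, 74.0, 160.0])]
side clip_jaws [(0.89, [-2.0, -4.0, 68.0]), (0.79, [-501.0, 75.0, 234.0])]
side card_edge [(0.72, [3.0, -5.0, 82.0]), (0.55, [-281.0, 31.0, 236.0])]
top clip [(0.92, [3.0, -1.0, 24.0]), (0.65, [-500.0, 83.0, 188.0])]
top clip_handles [(0.7, [-496.0, 86.0, 156.0]), (0.68, [-0.0, -0.0, -12.0])]
top clip_jaws [(0.88, [-500.0, 90.0, 238.0]), (0.81, [-4.0, -2.0, 66.0])]
top card_edge [(0.87, [-2.0, -3.0, 82.0])]
```

View pics/n2.png

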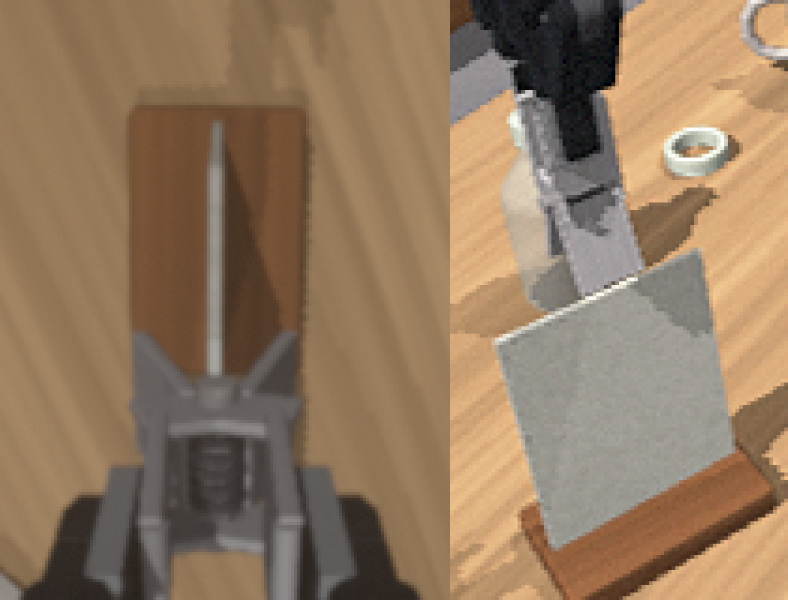

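The wrist crop shows the card edge (u≈215) centred between the jaw tips (135 and 297, mid 216) and parallel to them. The side crop shows the jaws above the middle of the card. Checking the position along the edge.

Run:
```python
from h import *
s=sense();r=R.from_quat(s["tool_rot"])
f=lambda n,uv,z:[r.inv().apply(np.array([*p,z])-s["position"]).round(1) for p in onz(n,uv,z)]
print(f("wrist",[[322,143.3],[321.5,213]],155), "jaws",f("wrist",[[295,201],[349,201]],170))
k=90/338;print("side edge ends",f("side",[[165+47*k,190+344*k],[165+247*k,190+250*k]],155))
```

```text
[array([51.7, -1.2, 82.3]), array([-1.6, -1.7, 82.3])] jaws [array([ 12.9, -20.3,  67.3]), array([12.8, 17.8, 67.3])]
side edge ends [array([48.9, -5.8, 82.3]), array([-48.7,  -5.2,  82.3])]
```

Centred to within 1–2 mm both ways. Descending 30 mm.

>>> jog_arm:
  moves:
    - [0, 0, 0, 0, 0, 0.003, 0]
    - [0, 0, 0, 0, 0, 0.004, 0]
    - [0, 0, 0, 0, 0, 0.005, 0]
    - [0, 0, 0, 0, 0, 0.005, 0]
    - [0, 0, 0, 0, 0, 0.005, 0]
    - [0, 0, 0, 0, 0, 0.004, 0]
    - [0, 0, 0, 0, 0, 0.003, 0]
    - [0, 0, 0, 0, 0, 0.001, 0]
    - [0, 0, 0, 0, 0, 0, 0]
    - [0, 0, 0, 0, 0, 0, 0]
    - [0, 0, 0, 0, 0, 0, 0]
    - [0, 0, 0, 0, 0, 0, 0]

```text
clock: 14.95
position: [575.2, 255.6, 207.5]
tool_rot: [0.828, 0.561, 0.0, 0.0]
wrist_force: [0.8, -0.5, -0.5]
finger_gap: 23.5
```

Run:
```python
from h import *
to([575.3,255.6,207]);s=sense();r=R.from_quat(s["tool_rot"]);print(s["finger_gap"],s["wrist_force"])
ims={}
for n in("wrist","side","top"):
    c=cam(n);ims[n]=grab_frame(n)
    for t in("clip","clip_jaws","card_edge","card_tall"):
        m,rc,o=c
        print(n,t,[(round(d["confidence"],2),r.inv().apply(rc.apply(d["point"])+o-s["position"]).round(0).tolist()) for d in landmark_of(n,t)[:2]])
im,t=ims["wrist"],ims["side"]
cv2.imwrite("pics/z2.png",np.hstack([cv2.resize(im[90:290,250:400],(450,600),interpolation=3),cv2.resize(t[190:350,165:255],(338,600),interpolation=3)]))
```

```text
clock 14.95 pos [575.2 255.6 207.5] tool y yaw -21.73 tilt z [ 0.  0. -1.] shift [0.  0.1 0.5]
23.535674337300634 [ 0.78796037 -0.5016566  -0.46893305]
wrist clip [(0.81, [4.0, -1.0, 23.0])]
wrist clip_jaws [(0.74, [0.0, -5.0, 73.0]), (0.41, [-0.0, -3.0, 55.0])]
wrist card_edge [(0.55, [-1.0, -3.0, 55.0])]
wrist card_tall [(0.88, [3.0, 0.0, 211.0]), (0.51, [-1.0, -4.0, 56.0])]
side clip [(0.86, [-4.0, -5.0, 24.0]), (0.57, [-500.0, 79.0, 167.0])]
side clip_jaws [(0.71, [-4.0, -6.0, 69.0]), (0.66, [-502.0, 78.0, 205.0])]
side card_edge [(0.69, [3.0, -3.0, 53.0])]
side card_tall [(0.88, [-1.0, -7.0, 203.0])]
top clip [(0.86, [-500.0, 83.0, 158.0]), (0.79, [-1.0, 0.0, 22.0])]
top clip_jaws [(0.91, [-499.0, 86.0, 211.0]), (0.86, [-5.0, -1.0, 63.0])]
top card_edge [(0.82, [-3.0, -2.0, 53.0]), (0.74, [-464.0, -30.0, 209.0])]
top card_tall [(0.86, [-1.0, -2.0, 210.0])]
```

View pics/z2.png

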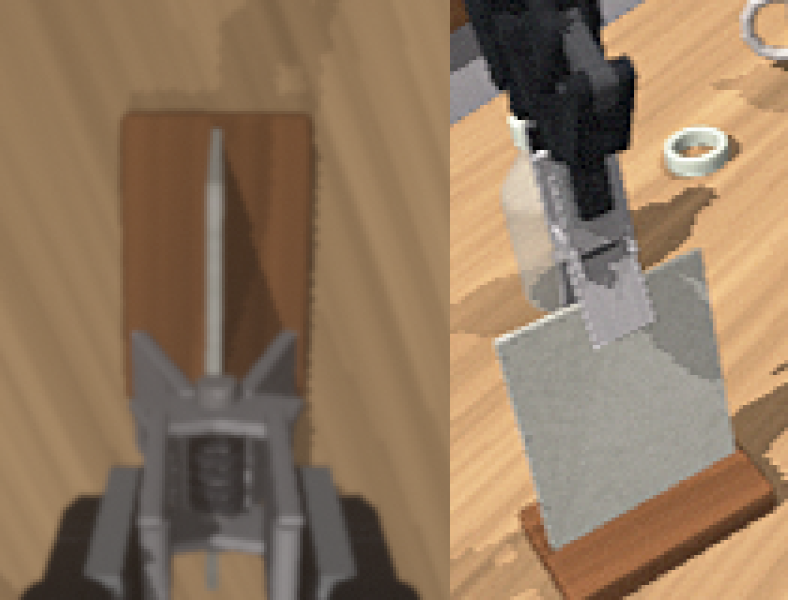

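Run:
```python
from h import *
s=sense();r=R.from_quat(s["tool_rot"]);k=90/338
f=lambda n,uv,z:[r.inv().apply(np.array([*p,z])-s["position"]).round(1) for p in onz(n,uv,z)]
print("near jaw tip corners",f("side",[[165+(599-450)*k,190+348*k],[165+(653-450)*k,190+322*k]],141))
print("edge ends",f("side",[[165+47*k,190+344*k],[165+(701-450)*k,190+250*k]],155))
print("wrist edge far end",f("wrist",[[250+216/3,90+184/3]],155))
```

```text
near jaw tip corners [array([ 11. , -21.6,  66.3]), array([-15.4, -21.8,  66.3])]
edge ends [array([48.9, -5.8, 52.3]), array([-50.2,  -6.4,  52.3])]
wrist edge far end [array([50.3, -1.2, 52.3])]
```

The checks agree: jaws around the mid-edge, about 14 mm past it, no contact force, card not moved. Handing in.

```bash
python3 -c "
from h import *
print(hand_in()); s=sense(); print(s['clock'],s['finger_gap'],s['wrist_force'])"
```

```text
the job is handed in; nothing more can be done
None
the job is handed in; nothing more can be done
```

I squeezed the grey clip off the brown stand and am holding it wide open (50 N grip setting), jaws down, around the middle of the tall card's top edge. The job is handed in at about 15 s of the 42 s. I left the green clip and purple stand alone.

**Last checks**
- **Depth:** the jaw tips are about 14 mm below the card's top edge.
- **Along the edge:** the clip is within about 2 mm of the middle.
- **Square to the edge:** the clip's yaw is −21.7°, against −21.7° to −22.0° measured for the card.
- **Contact:** the wrist force is about 1 N, which is noise level. The card stands in the same place in the side picture before and after the descent.

**Disagreements**
- **Centring in the gape:** the wrist camera shows the edge centred between the jaws, while the side view puts it about 2 mm off. The clearance is about 8 mm each side, so I left it.
- **Finger gap:** it reads 23.5 mm instead of the 26 mm stated for the fully squeezed handles. The pictures show the clip fully open.
- **Grasp:** as the fingers closed, the arm was pushed up about 4 mm with 14 N on the wrist, well within the limits.

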